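# Find the full snack pot by feel

## Task

Draw the snack-pot carrier's transport lock out to its end stop, then heft the three closed pots one after another, from the robot's left to its right, lifting each clear of its well and standing it back in that same well before you go on, to feel which one is full, that is the heaviest. Finish with that pot held upright in the gripper, still and at least 10 cm above its place in the carrier: do not put it down or let go of it, and leave the lock open and the two lighter pots standing in their own wells. Do not tip the pots over, and leave the other things in the drawer alone.

Things in the scene. Friction and masses are not known exactly. Their poses are not given: they have to be found in the camera images.
- carrier: pot carrier, a low grey moulded rack 290 mm long, 92 mm wide, held fast by the mat; three wells in a row, 95 mm apart. Origin: under the middle well. z up; y along the row to its left end (lock tab); x across, away from the robot, to its rear frame with the lock bar, 42 mm or more behind the wells' centres, at most 16 mm above the pots' tops. Gaps between pots are free for fingers
- lock (a joint): carrier's transport lock: 0 = shut (three tongues over the caps' rear edges keep the pots down), 0.045 m = fully open at its end stop (tongues over the gaps left of the pots, 22 mm or more behind the line of pot centres). Slides along the carrier's +y as its tab is drawn out of the carrier's left end; takes 2 to 3 N; stays where left. Starts shut to 10 mm open
- lock_grip (a point): ribbed upright tab on the lock bar's end, beyond the carrier's left end: 12 mm thick along carrier x, 28 mm along y (the slide), 46 mm tall. This point: its centre in plan, 17 mm below its top and 29 mm above its lower edge. Free space around and under it but for the bar joining it from the carrier's side. Axes as the carrier's
- well_left (a point): left (as seen from the robot) well of the carrier: the centre of its floor, on which the pot's underside rests. Low round flared rim: inside radius 31 mm at the floor, 34 mm at the mouth, 16 mm tall. Axes as the carrier's
- well_middle (a point): middle well of the carrier: the centre of its floor, on which the pot's underside rests. Low round flared rim: inside radius 31 mm at the floor, 34 mm at the mouth, 16 mm tall. Axes as the carrier's
- well_right (a point): right well of the carrier: the centre of its floor, on which the pot's underside rests. Low round flared rim: inside radius 31 mm at the floor, 34 mm at the mouth, 16 mm tall. Axes as the carrier's
- pot_1_mid (a point): closed white twist-cap snack pot: upright hard plastic cylinder, 56 mm in diameter, 84 mm tall (ribbed cap = top 25 mm, same diameter). This point: on its axis, 42 mm above its underside, z up. The three pots look alike and stand in the wells in any order; contents unseen, not shifting; 60 to 310 g each, one of them at least 140 g heavier than either other
- pot_2_mid (a point): closed white twist-cap snack pot: upright hard plastic cylinder, 56 mm in diameter, 84 mm tall (ribbed cap = top 25 mm, same diameter). This point: on its axis, 42 mm above its underside, z up. The three pots look alike and stand in the wells in any order; contents unseen, not shifting; 60 to 310 g each, one of them at least 140 g heavier than either other
- pot_3_mid (a point): closed white twist-cap snack pot: upright hard plastic cylinder, 56 mm in diameter, 84 mm tall (ribbed cap = top 25 mm, same diameter). This point: on its axis, 42 mm above its underside, z up. The three pots look alike and stand in the wells in any order; contents unseen, not shifting; 60 to 310 g each, one of them at least 140 g heavier than either other
- spoon_1: bent-handle toddler spoon of plastic, lying flat, 115 mm long, 29 mm wide, 9 mm tall; origin under its handle. Not part of the job, in front of the carrier
- spoon_2: bent-handle toddler spoon of plastic, lying flat, 115 mm long, 29 mm wide, 9 mm tall; origin under its handle. Not part of the job, just behind the carrier, within its folded-down carrying handle
- spoon_3: bent-handle toddler spoon of plastic, lying flat, 115 mm long, 29 mm wide, 9 mm tall; origin under its handle. Not part of the job, at the left of the drawer
- spoon_4: bent-handle toddler spoon of plastic, lying flat, 115 mm long, 29 mm wide, 9 mm tall; origin under its handle. Not part of the job, at the right of the drawer
- bowl: bamboo bowl, 128 mm across and 55 mm tall, origin under its centre; not part of the job, at the back of the drawer
- lunch_box: pale green press-button lunch container, 124 x 174 mm and 60 mm tall, origin under its centre; not part of the job, at the back of the drawer
- bib: yellow hard silicone bib lying flat with its pocket (38 mm tall) towards the robot, about 175 x 190 mm, origin under its middle; not part of the job, at the back of the drawer
Things that resemble listed ones, but are neither listed nor needed, are in the scene too. What is shaped like the part that bears pot_2_mid but yellow is not meant. What is shaped like the part that bears pot_1_mid but green is not meant.

How it is judged (in metres and radians):
On the way, in this order (a step that is already met when the one before it is completed fails the run):
1. the transport lock is drawn out to its end stop (value of joint lock above 0.042 m), for 0.2 s.
2. the pot of the left well is lifted clear of its well, the others standing in theirs (((z of pot_1_mid in the frame of well_middle above 0.064 m and y of pot_1_mid in the frame of well_middle above 0.055 m and distance of each of pot_2_mid, pot_3_mid from where it was at the start of the episode below 0.012 m) or (z of pot_2_mid in the frame of well_middle above 0.064 m and y of pot_2_mid in the frame of well_middle above 0.055 m and distance of each of pot_1_mid, pot_3_mid from where it was at the start of the episode below 0.012 m) or (z of pot_3_mid in the frame of well_middle above 0.064 m and y of pot_3_mid in the frame of well_middle above 0.055 m and distance of each of pot_1_mid, pot_2_mid from where it was at the start of the episode below 0.012 m))), for 0.2 s.
3. the pot of the middle well is lifted clear of its well, the others standing in theirs (((z of pot_1_mid in the frame of well_middle above 0.064 m and y of pot_1_mid in the frame of well_middle between -0.04 and 0.04 m and distance of each of pot_2_mid, pot_3_mid from where it was at the start of the episode below 0.012 m) or (z of pot_2_mid in the frame of well_middle above 0.064 m and y of pot_2_mid in the frame of well_middle between -0.04 and 0.04 m and distance of each of pot_1_mid, pot_3_mid from where it was at the start of the episode below 0.012 m) or (z of pot_3_mid in the frame of well_middle above 0.064 m and y of pot_3_mid in the frame of well_middle between -0.04 and 0.04 m and distance of each of pot_1_mid, pot_2_mid from where it was at the start of the episode below 0.012 m))), for 0.2 s.
4. the pot of the right well is lifted clear of its well, the others standing in theirs (((z of pot_1_mid in the frame of well_middle above 0.064 m and y of pot_1_mid in the frame of well_middle below -0.055 m and distance of each of pot_2_mid, pot_3_mid from where it was at the start of the episode below 0.012 m) or (z of pot_2_mid in the frame of well_middle above 0.064 m and y of pot_2_mid in the frame of well_middle below -0.055 m and distance of each of pot_1_mid, pot_3_mid from where it was at the start of the episode below 0.012 m) or (z of pot_3_mid in the frame of well_middle above 0.064 m and y of pot_3_mid in the frame of well_middle below -0.055 m and distance of each of pot_1_mid, pot_2_mid from where it was at the start of the episode below 0.012 m))), for 0.2 s.
At the end, for the whole second after the job is handed in: the heaviest pot is in the gripper, 95 mm or more above its seat, within 0.25 rad of upright, still; the lock within 3 mm of its open stop; the other two upright and free within 9 mm of their starts, weighing less than 1.9 N each on the carrier, as the heaviest would not (value of joint lock above 0.042 m and ((z of pot_1_mid in the frame of well_middle above 0.137 m and contact force between the fingers and pot_1 above 1 N and angle between pot_1_mid's own z axis and vertical below 0.25 rad and linear speed of pot_1 below 0.04 m/s and contact force between pot_1 and carrier below 0.02 N and contact force between pot_1 and pot_2 below 0.02 N and contact force between pot_1 and pot_3 below 0.02 N and distance of each of pot_2_mid, pot_3_mid from where it was at the start of the episode below 0.009 m and angle between each of pot_2_mid, pot_3_mid's own z axis and vertical below 0.12 rad and contact force between the fingers and pot_2 below 0.05 N and linear speed of each of pot_2, pot_3 below 0.03 m/s and contact force between pot_2 and carrier between 0.4 and 1.9 N and contact force between the fingers and pot_3 below 0.05 N and contact force between pot_3 and carrier between 0.4 and 1.9 N) or (z of pot_2_mid in the frame of well_middle above 0.137 m and contact force between the fingers and pot_2 above 1 N and angle between pot_2_mid's own z axis and vertical below 0.25 rad and linear speed of pot_2 below 0.04 m/s and contact force between pot_2 and carrier below 0.02 N and contact force between pot_2 and pot_1 below 0.02 N and contact force between pot_2 and pot_3 below 0.02 N and distance of each of pot_1_mid, pot_3_mid from where it was at the start of the episode below 0.009 m and angle between each of pot_1_mid, pot_3_mid's own z axis and vertical below 0.12 rad and contact force between the fingers and pot_1 below 0.05 N and linear speed of each of pot_1, pot_3 below 0.03 m/s and contact force between pot_1 and carrier between 0.4 and 1.9 N and contact force between the fingers and pot_3 below 0.05 N and contact force between pot_3 and carrier between 0.4 and 1.9 N) or (z of pot_3_mid in the frame of well_middle above 0.137 m and contact force between the fingers and pot_3 above 1 N and angle between pot_3_mid's own z axis and vertical below 0.25 rad and linear speed of pot_3 below 0.04 m/s and contact force between pot_3 and carrier below 0.02 N and contact force between pot_3 and pot_1 below 0.02 N and contact force between pot_3 and pot_2 below 0.02 N and distance of each of pot_1_mid, pot_2_mid from where it was at the start of the episode below 0.009 m and angle between each of pot_1_mid, pot_2_mid's own z axis and vertical below 0.12 rad and contact force between the fingers and pot_1 below 0.05 N and linear speed of each of pot_1, pot_2 below 0.03 m/s and contact force between pot_1 and carrier between 0.4 and 1.9 N and contact force between the fingers and pot_2 below 0.05 N and contact force between pot_2 and carrier between 0.4 and 1.9 N))); the arm keeps its last pose, push and grip.
It fails at once if a pot was tipped far over (angle between any of pot_1_mid, pot_2_mid, pot_3_mid's own z axis and vertical above 0.6 rad).
It fails at once if another thing in the drawer was pushed about (distance of any of spoon_1, spoon_2, spoon_3, spoon_4, bowl, lunch_box, bib from where it was at the start of the episode above 0.03 m).
It also fails if it takes over 72 s, if anything falls off the work surface, if the arm or the gripper's body presses on something with over 40 N, if the wrist force passes 120 N, or if a joint passes its speed limit or range.

## Robot

A 6-joint arm with a two-finger parallel gripper is mounted at the origin on the work surface. World frame = base frame: x ahead of the robot, y to its left, z up, the work surface at z = 0. Lengths are in mm, angles in rad, forces in N, time in s.
With the tool pointing down it reaches from about 400 to 825 mm from the base axis. Payload 7 kg.
Tool frame: the origin (TCP) lies at the very end of the fingers, on their centre line; the grasp point (between the pads) lies 19 mm behind it; z points along the fingers, y is the line along which they close (so a half turn about z gives the same grasp; the last joint's range is limited). The gripper opens to 88 mm and grips with 3 to 60 N. Pads are 19 mm wide; open, the fingers measure 130 mm over their backs; the gripper's body (78 mm by 193 mm) begins 47 mm behind the grasp point.
Start: joints at [-0.864, 0.359, 0.012, 0, -1.224, -0.288], TCP at [274.47, -616.653, 226.561] pointing down, gripper open.
Joint ranges: [-3.07, 3.07], [-1.43, 2.12], [-1.02, 1.25], [-3.03, 1.67], [-3.05, -0], [-3.03, 3.03]. Speed limits (rad/s): [2.39, 2.39, 3.01, 3.14, 3.14, 3.14].

## Interface

Orientations are given as a unit quaternion [x, y, z, w].
In Python, from plant import bot gives the robot as it stands. Calls block until the motion is done:
- bot.move_ptp(position, orientation): joint-space move of the TCP to a pose.
- bot.line_to(position, velocity=150, ori=None): straight line of the TCP; ori=None keeps the orientation; velocity is the mean speed in mm/s.
- bot.move_joints(angles): joint-space move.
- bot.move_gripper(opening, force=None): finger opening in mm; force is the grip in N (None keeps the last); returns when the fingers have stopped.
- bot.pause(seconds).
- bot.solve_ik(position, orientation): joint angles nearest the present ones, or None.
- bot.read_state(): the state.
- bot.camera(name): name is "scene" or "top"; returns the picture (384x512x3 uint8, red, green, blue); there is no depth.
- bot.get_calibration(name): a dict with "fx", "fy", "cx", "cy" (pixels), "distortion" ([k1, k2, p1, p2, k3] as OpenCV has them; the pictures are not rectified), "view" (4x4, takes a point from world to camera coordinates). Camera axes: x right, y up, looking along -z (the intrinsics and any distortion apply to the point x, -y, -z); pixel columns grow to the right and rows downward; lengths in mm; the calibration is good to about 2 mm. A picture is of the moment at which its call begins. get_calibration takes no time and is no camera call.
A pose or a line that the arm cannot do raises bot.Unreachable and nothing moves.
- bot.close_job(): hands the job in; it is judged then, once.
The state is a dict: "t": time; "joint_pos": joint angles; "qvel": joint speeds; "tau": joint torques, N m; "tcp_pos": TCP position; "eef_rot": TCP orientation; "contact_force": force on the tool from outside, world axes, zero at the start; "moment": the same for the moment, N m; "width": finger opening in mm; "finger_force": force on a finger pad.
Only numpy, scipy, OpenCV 4.12 (cv2) and the standard library are available. Lean on these libraries where they do the work, as an engineer would, in place of code of your own. Each camera call takes 0.05 s, during which the arm holds its last target. There are 200 camera calls.

## Working session

There is one attempt and no reset: what is moved stays moved. The work goes in short steps, each a Python script; the robot and the scene stay as the last script left them, time stands still between calls to the robot, and variables do not carry over. Pictures are saved under pics/ and viewed, at most 10 in all, crops included, and the job is handed in when it is done.

```bash
mkdir -p pics; ls
python3 - <<'E'
from plant import bot
import cv2,numpy as np
for n in("scene","top"):
    im=bot.camera(n); cv2.imwrite(f"pics/{n}0.png",cv2.resize(im[:,:,::-1],(800,600),interpolation=cv2.INTER_CUBIC)); np.save(f"{n}0.npy",im)
    c=bot.get_calibration(n); print(n,c)
print(bot.read_state())
E
```

```text
pics
scene {'fx': 475.23991124442557, 'fy': 475.23991124442557, 'cx': 258.95543213217843, 'cy': 205.49799960103206, 'distortion': array([-0.16402137,  0.        ,  0.        ,  0.        ,  0.        ]), 'view': array([[-6.31425937e-01,  7.75354810e-01,  1.12341259e-02,
         3.33225614e+02],
       [-5.76209916e-01, -4.78844851e-01,  6.62336576e-01,
         2.43766039e+02],
       [ 5.18925254e-01,  4.11743278e-01,  7.49122189e-01,
        -1.44663003e+03],
       [ 0.00000000e+00,  0.00000000e+00,  0.00000000e+00,
         1.00000000e+00]])}
top {'fx': 490.71910039826804, 'fy': 490.71910039826804, 'cx': 251.45208589020572, 'cy': 186.5329657446635, 'distortion': array([-0.08497972,  0.        ,  0.        ,  0.        ,  0.        ]), 'view': array([[-2.14633918e-02, -9.99693132e-01,  1.23678697e-02,
         3.95331018e+00],
       [ 9.93494024e-01, -1.99431307e-02,  1.12124462e-01,
        -5.17021740e+02],
       [-1.11843401e-01,  1.46939759e-02,  9.93617200e-01,
        -1.20355021e+03],
       [ 0.00000000e+00,  0.00000000e+00,  0.00000000e+00,
         1.00000000e+00]])}
{'t': 0.1, 'joint_pos': array([-8.63908454e-01,  3.59280055e-01,  1.11845836e-02, -3.17319471e-04,
       -1.22411664e+00, -2.88059308e-01]), 'qvel': array([ 6.32303315e-05, -1.90705971e-03,  2.66921425e-03,  9.80848352e-04,
       -1.44002223e-03,  1.29751583e-03]), 'tau': array([-1.53710178e-03, -5.84163988e+01,  2.93750471e+01,  7.01545134e+00,
        1.01337489e-02, -4.21805601e-05]), 'tcp_pos': array([ 274.29641631, -616.28440291,  225.75241771]), 'eef_rot': array([-2.07834125e-01,  9.78163817e-01,  6.93278455e-04, -2.06710136e-04]), 'contact_force': array([-0.04453767, -0.18045651,  0.03412279]), 'moment': array([-0.04135584,  0.04432056, -0.0299469 ]), 'finger_force': 0.0, 'width': 87.35377557796492}
```

View pics/scene0.png

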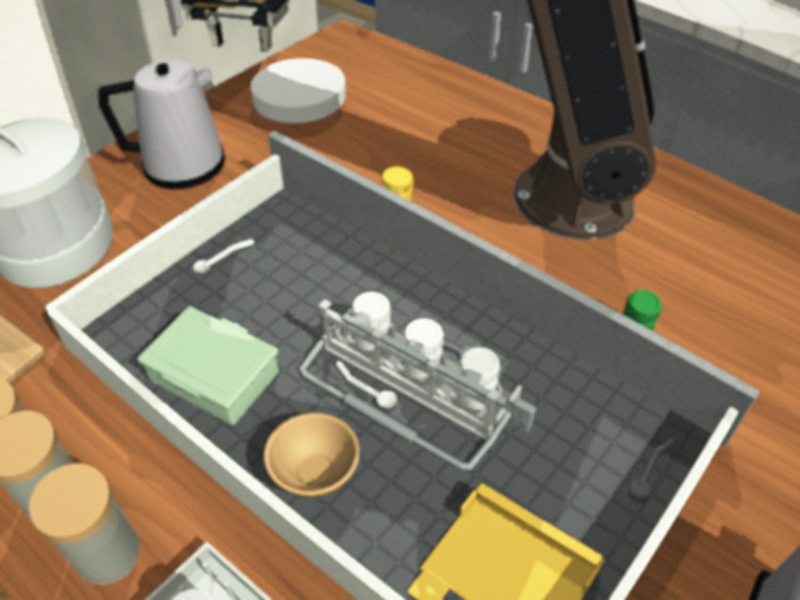

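View pics/top0.png

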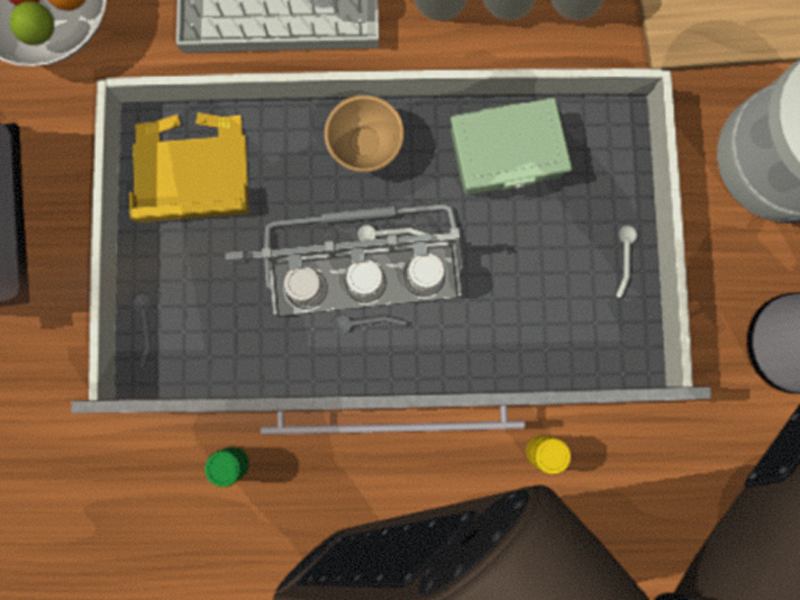

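The top view shows the cap tops at about (302,284), (366,278) and (426,272) in the 800x600 picture, with the lock tab at (235,255) to the left. The scene view shows the caps at (480,362), (424,333) and (371,306), with the tab at (525,408). Next I'll enlarge both regions.

Run:
```python
import cv2,numpy as np
a=np.load("top0.npy")[120:215,135:310]; b=np.load("scene0.npy")[175:305,185:350]
a=cv2.resize(a,None,fx=3.4,fy=3.4,interpolation=cv2.INTER_CUBIC);b=cv2.resize(b,None,fx=2.1,fy=2.1,interpolation=cv2.INTER_CUBIC)
o=np.zeros((600,600,3),np.uint8);o[:a.shape[0],:a.shape[1]]=a;o[326:326+b.shape[0],:b.shape[1]]=b[:274]
cv2.imwrite("pics/crop.png",o[:,:,::-1])
for n in("top0","scene0"):
    im=np.load(n+".npy"); m=(im.min(2)>175).astype(np.uint8)
    k,l,s,c=cv2.connectedComponentsWithStats(m)
    for i in range(1,k):
        if 60<s[i,4]<1200: print(n,s[i],c[i].round(1))
```

```text
top0 [130   0  10  10  72] [133.5   5.2]
top0 [140   0  29  10 185] [153.2   3.9]
top0 [170   0  14   9  97] [177.1   3.7]
top0 [186   0  13   8  79] [191.4   3.8]
top0 [129  11  10  12  80] [132.4  17.8]
top0 [135  11  64  12 503] [166.9  16.4]
top0 [194  10  35  12 216] [211.2  15.7]
top0 [499  41  13  62 539] [506.4  71.2]
top0 [ 57  52  10 203 832] [ 61.3 152. ]
top0 [262 163  22  21 360] [272.3 172.8]
top0 [222 167  22  21 363] [232.6 177.1]
top0 [182 172  22  20 314] [192.9 181.4]
scene0 [174   0  28  33 352] [188.8  13.2]
scene0 [171  38  50  28 729] [198.7  47.4]
scene0 [182  89  49  26  98] [204.  100.6]
scene0 [239 119  93  50 228] [287.3 144.6]
scene0 [124 153  38  20 150] [141.2 162.9]
scene0 [221 187  29  28 520] [237.9 199.3]
scene0 [259 204  25  30 473] [272.6 215.9]
scene0 [396 204  52  28 138] [421.8 217.4]
scene0 [296 222  24  33 468] [309.  234.8]
scene0 [216 232  37  28 190] [237.2 248.8]
scene0 [ 391  261   81  123 1032] [431.  324.7]
scene0 [110 348  63  36 986] [136.7 370.6]
```

View pics/crop.png

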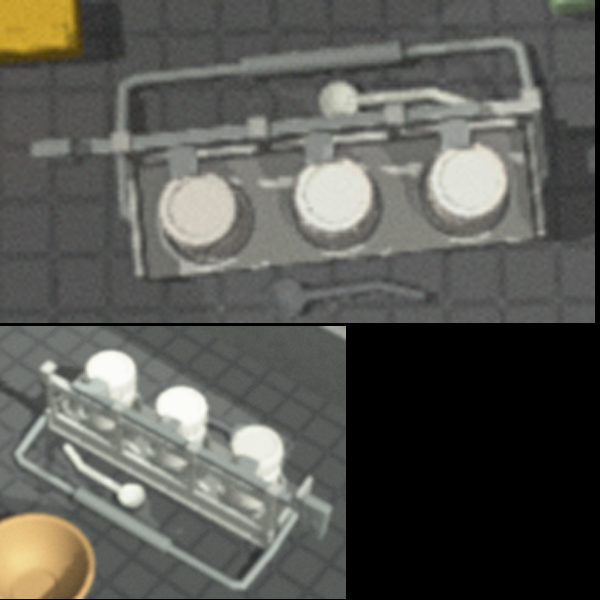

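```bash
cat > h.py <<'E'
import cv2,numpy as np
from plant import bot
from scipy.spatial.transform import Rotation as R
def ray(n,uv):
    c=bot.get_calibration(n); K=np.array([[c["fx"],0,c["cx"]],[0,c["fy"],c["cy"]],[0,0,1]])
    x,y=cv2.undistortPoints(np.array([[uv]],float),K,c["distortion"])[0,0]
    V=c["view"]; d=V[:3,:3].T@np.array([x,-y,-1]); return -V[:3,:3].T@V[:3,3],d/np.linalg.norm(d)
def plane(n,uv,z):
    o,d=ray(n,uv); return o+d*(z-o[2])/d[2]
def tri(u,v):
    A=np.zeros((3,3));b=np.zeros(3); rs=[ray("top",u),ray("scene",v)]
    for o,d in rs: P=np.eye(3)-np.outer(d,d); A+=P;b+=P@o
    p=np.linalg.solve(A,b); return p,[round(float(np.linalg.norm(np.cross(p-o,d))),1) for o,d in rs]
def down(a): # tool y (closing line) at world yaw a
    y=np.array([np.cos(a),np.sin(a),0]);z=np.array([0,0,-1.]); return R.from_matrix(np.c_[np.cross(y,z),y,z]).as_quat()
E
python3 - <<'E'
from h import *
for u,v in [((193.8,181.2),(307.4,229.3)),((232.9,177.1),(271.2,210.2)),((272.4,172.9),(237.4,192.1)),((149.7,163.8),(335.5,257.4))]:
    p,e=tri(u,v); print(p.round(1),e)
    for z in (90,100,110): print('   ',plane("top",u,z).round(1))
# floor z check: drawer-floor features? carrier base front corners (crop px)
for q in [(139,276),(545,238)]: print(plane("top",(q[0]/3.4+135,q[1]/3.4+120),5).round(1))
E
```

```text
[523.5 131.1 103.3] [1.1, 1.1]
    [525.7 131.6  90. ]
    [524.5 130.5 100. ]
    [523.2 129.5 110. ]
[531.7  37.6 105.6] [0.1, 0.1]
    [533.7  38.   90. ]
    [532.4  37.8 100. ]
    [531.1  37.5 110. ]
[539.7 -56.1 108.1] [0.5, 0.5]
    [542.  -56.8  90. ]
    [540.6 -56.2 100. ]
    [539.2 -55.6 110. ]
[563.9 229.5 128.5] [0.4, 0.4]
    [570.  237.4  90. ]
    [568.3 235.4 100. ]
    [566.7 233.5 110. ]
[486.  186.6   5. ]
[ 508.5 -119.3    5. ]
```

```bash
cat >> h.py <<'E'
YAW=0.086
cx=np.array([np.cos(YAW),np.sin(YAW),0]);cy=np.array([-np.sin(YAW),np.cos(YAW),0])
st=lambda: bot.read_state()
def bestq(p,a):
    j0=st()["joint_pos"]; c=[]
    for b in (a,a+np.pi):
        s=bot.solve_ik(list(p),list(down(b)))
        if s is not None: c.append((np.abs(np.array(s)-j0).max(),b,s))
    print([(round(float(d),2),round(float(b),2),np.round(s,2)) for d,b,s in c]); return list(down(min(c,key=lambda t:t[0])[1]))
def rep(m=""):
    s=st(); print(m,"t%.1f"%s["t"],"tcp",s["tcp_pos"].round(1),"F",s["contact_force"].round(2),"w%.1f f%.1f"%(s["width"],s["finger_force"]))
def pic(n):
    im=bot.camera(n); np.save(f"{n}_l.npy",im); return im
E
python3 - <<'E'
from h import *
p=np.array([564.5,230.5,88.])
q=bestq(p+[0,0,130],YAW)
bot.move_gripper(60)
bot.move_ptp(list(p+[0,0,130]),q); rep()
bot.line_to(list(p+[0,0,50]),150); rep()
a=pic("top");b=pic("scene")
a=cv2.resize(a[100:230,100:300],(800,520),interpolation=cv2.INTER_CUBIC)[:300];b=cv2.resize(b[190:290,240:400],(480,300),interpolation=cv2.INTER_CUBIC)
o=np.zeros((600,800,3),np.uint8);o[:300]=a;o[300:,:480]=b;cv2.imwrite("pics/tab.png",o[:,:,::-1])
E
```

```text
[(2.81, 0.09, array([ 0.71,  0.26, -0.15,  0.  , -1.16,  2.52])), (1.57, 3.23, array([ 0.71,  0.26, -0.15,  0.  , -1.16, -0.62]))]
 t3.9 tcp [564.8 229.8 218. ] F [ 0.04 -0.   -0.73] w60.1 f0.0
 t4.6 tcp [565.1 230.6 138.7] F [ 0.7  -0.4  -0.09] w60.0 f0.0
```

View pics/tab.png

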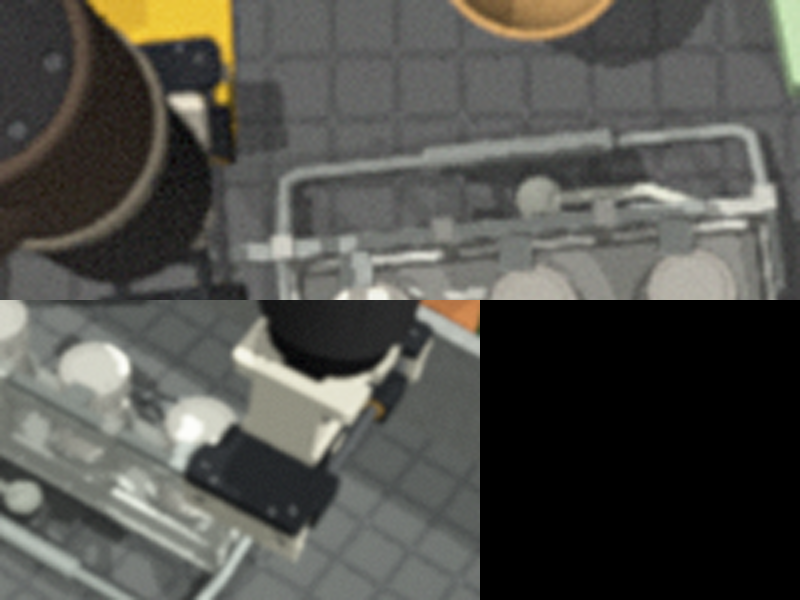

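The hand hides the tab at its expected place, and the carrier is undisturbed. I'll go down in steps while watching the force, then close and draw.

Run:
```python
from h import *
p=np.array([564.5,230.5,88.])
for z in (115,100,88):
    bot.line_to([p[0],p[1],z],80); rep(z)
    if abs(st()["contact_force"][2])>8: raise SystemExit("touch")
bot.move_gripper(0,25); rep("grip")
if st()["width"]<8: raise SystemExit("missed")
for d in (15,30,36,40,44,47):
    bot.line_to(list(p+cy*d),60); rep(d)
    if st()["contact_force"]@cy<-9: break
```

```text
115 t5.2 tcp [564.4 230.4 114.8] F [0.64 0.79 0.85] w59.9 f0.0
100 t5.5 tcp [564.3 230.3  99.6] F [ 0.13 -0.75  0.17] w60.0 f0.0
88 t5.8 tcp [564.2 230.2  87.5] F [-0.82  0.16  0.46] w60.0 f0.0
grip t6.6 tcp [566.3 231.1  88.2] F [ 7.56  0.26 -4.4 ] w11.6 f25.0
15 t7.0 tcp [565.1 246.7  88.2] F [ 7.38  2.49 -4.38] w11.8 f25.0
30 t7.4 tcp [563.8 261.7  88.2] F [ 8.25  1.9  -5.8 ] w12.1 f25.0
36 t7.7 tcp [563.3 267.6  88.2] F [ 9.1   1.96 -4.51] w12.4 f25.0
40 t7.9 tcp [563.1 268.7  88.1] F [12.57 -8.48 -3.69] w12.1 f25.0
```

Run:
```python
from h import *
bot.move_gripper(60); rep()
s=st()["tcp_pos"]; bot.line_to([s[0],s[1],200],150)
bot.line_to([s[0]-30,s[1]+60,220],150); rep()
a=pic("top");b=pic("scene")
for n,im in(("top",a),("scene",b)):
    m=(im.min(2)>165).astype(np.uint8); k,l,t,c=cv2.connectedComponentsWithStats(m)
    for i in range(1,k):
        if 150<t[i,4]<700 and 170<c[i][0]<330 and 150<c[i][1]<260: print(n,t[i],c[i].round(1),cv2.minEnclosingCircle(np.argwhere(l==i)[:,::-1].astype(np.float32)))
a=cv2.resize(a[120:210,130:310],(720,360),interpolation=cv2.INTER_CUBIC);b=cv2.resize(b[175:295,210:410],(400,240),interpolation=cv2.INTER_CUBIC)
o=np.zeros((600,720,3),np.uint8);o[:360]=a;o[360:,:400]=b;cv2.imwrite("pics/open.png",o[:,:,::-1])
```

```text
t8.9 tcp [561.  270.4  88. ] F [-1.02 -0.16  0.66] w60.1 f0.0
 t10.4 tcp [530.7 330.3 219.4] F [-0.07 -0.22 -0.73] w59.7 f0.0
top [262 162  21  10 157] [272.6 166.9] ((272.04998779296875, 169.5), 10.062542915344238)
scene [260 204  22  18 299] [270.8 212.8] ((270.69049072265625, 213.0), 10.737231254577637)
scene [296 223  24  26 401] [308.3 233.4] ((307.1849670410156, 235.74566650390625), 13.605207443237305)
scene [216 231  38  29 204] [236.3 248.3] ((234.0, 244.0), 22.203702926635742)
```

View pics/open.png

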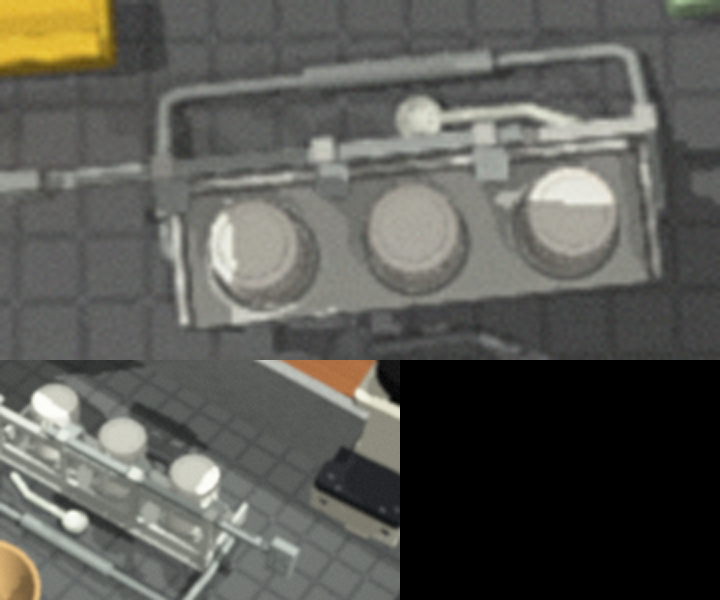

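The lock is at its stop and the tongues sit over the gaps. The cap centres in this crop are at (253,242), (412,226) and (572,212). I'll heft the left pot first.

```bash
cat >> h.py <<'E'
YAW=0.078
cx=np.array([np.cos(YAW),np.sin(YAW),0]);cy=np.array([-np.sin(YAW),np.cos(YAW),0])
M=np.array([533.7,38.0,67.])
def fm(n=15):
    F=[]
    for _ in range(n): bot.pause(.03); F.append(st()["contact_force"])
    return np.mean(F,0)
def grasp(p,hi=75):
    p=np.array(p,float); a=p+[0,0,hi]; q=bestq(a,YAW+np.pi/2)
    bot.move_gripper(75); bot.move_ptp(list(a),q)
    bot.line_to(list(p+[0,0,40]),150); f0=fm()
    for z in (20,0):
        bot.line_to(list(p+[0,0,z]),80)
        if abs(st()["contact_force"][2])>6: rep("touch"); raise SystemExit
    bot.move_gripper(40,25); rep("grip")
    return f0
def heft(p):
    p=np.array(p,float); f0=grasp(p); bot.line_to(list(p+[0,0,40]),80); bot.pause(.2)
    f=fm(); rep("lifted"); print("WEIGHT",(f-f0).round(2))
def putback(p):
    p=np.array(p,float); bot.line_to(list(p+[0,0,6]),80); rep("near"); bot.line_to(list(p),30); rep("down")
    bot.move_gripper(75); rep("open"); bot.line_to(list(p+[0,0,75]),150)
E
python3 - <<'E'
from h import *
heft(M+cy*95)
b=pic("scene");a=pic("top")
a=cv2.resize(a[120:210,130:310],(720,360),interpolation=cv2.INTER_CUBIC)
o=np.zeros((600,720,3),np.uint8);o[:360]=a;o[360:,:400]=cv2.resize(b[175:295,210:410],(400,240),interpolation=cv2.INTER_CUBIC);cv2.imwrite("pics/lift1.png",o[:,:,::-1])
E
```

```text
[(1.32, 1.65, array([ 0.61,  0.22, -0.4 ,  0.  , -0.96, -2.1 ])), (1.82, 4.79, array([ 0.61,  0.22, -0.4 ,  0.  , -0.96,  1.04]))]
grip t14.4 tcp [526.5 132.9  67.4] F [-0.07 -0.1   1.56] w55.3 f25.0
lifted t15.7 tcp [526.3 132.7 107. ] F [-0.11 -0.81 -1.4 ] w55.8 f25.0
WEIGHT [-0.2  -0.14 -1.11]
```

View pics/lift1.png

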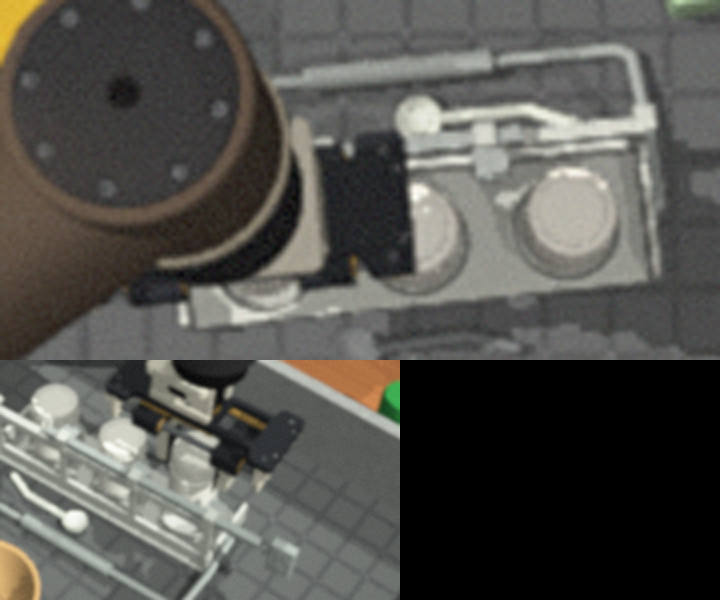

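The left pot is lifted and upright at about (193,470) in the lower crop, and weighs about 1.1 N. I'll put it back and heft the middle one.

Run:
```python
from h import *
putback(M+cy*95)
heft(M); putback(M)
```

```text
near t16.4 tcp [526.4 132.7  72.9] F [ 0.11 -0.49 -1.22] w55.7 f25.0
down t16.7 tcp [526.8 133.1  67.3] F [0.12 0.5  0.75] w55.6 f25.0
open t17.3 tcp [526.3 132.7  67. ] F [-0.01 -0.73  0.06] w75.0 f0.0
[(0.17, 1.65, array([ 0.44,  0.2 , -0.41,  0.  , -0.95, -1.93])), (3.31, 4.79, array([ 0.44,  0.2 , -0.41,  0.  , -0.95,  1.21]))]
grip t20.8 tcp [534.   38.1  67.4] F [-0.63  0.88  2.03] w55.7 f25.0
lifted t22.2 tcp [533.7  38.  107. ] F [-0.79  0.11 -0.38] w55.4 f25.0
WEIGHT [ 0.04 -0.31 -1.12]
near t22.7 tcp [533.8  38.   73. ] F [-0.8   0.17 -0.68] w55.8 f25.0
down t23.1 tcp [534.2  38.2  67.3] F [0.22 0.28 0.28] w55.8 f25.0
open t23.7 tcp [533.7  38.   67. ] F [-0.59  0.15  0.24] w75.1 f0.0
```

Run:
```python
from h import *
heft(M-cy*95)
b=pic("scene");a=pic("top")
a=cv2.resize(a[120:210,130:310],(720,360),interpolation=cv2.INTER_CUBIC)
o=np.zeros((600,720,3),np.uint8);o[:360]=a;o[360:,:400]=cv2.resize(b[175:295,210:410],(400,240),interpolation=cv2.INTER_CUBIC);cv2.imwrite("pics/lift3.png",o[:,:,::-1])
```

```text
[(0.18, 1.65, array([ 0.26,  0.22, -0.39,  0.  , -0.96, -1.75])), (3.32, 4.79, array([ 0.26,  0.22, -0.39,  0.  , -0.96,  1.39]))]
grip t27.2 tcp [541.3 -56.6  67.3] F [-0.36 -0.03  1.88] w55.6 f25.0
lifted t28.5 tcp [541.1 -56.7 107. ] F [-0.1  -0.13 -3.02] w55.6 f25.0
WEIGHT [-0.01 -0.22 -2.91]
```

View pics/lift3.png

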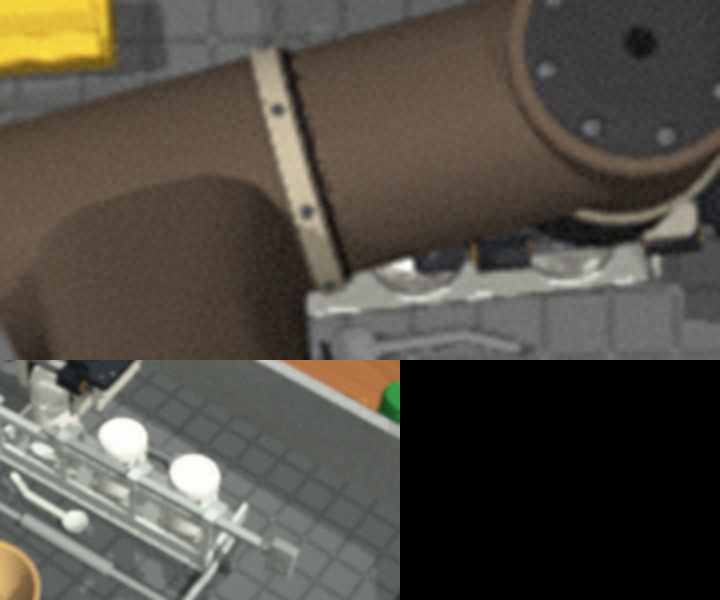

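The right pot is the full one at 2.9 N, against 1.1 N for each of the others. The other two stand at (123,440) and (195,477) in the lower crop, unchanged, and the lock tab is out at (285,555). I'll raise the right pot and hand in.

Run:
```python
from h import *
p=M-cy*95
bot.line_to(list(p+[0,0,135]),80); bot.pause(1); rep()
print(fm(8).round(2))
if st()["width"]>50: print(bot.close_job())
```

```text
t31.0 tcp [541.1 -56.7 202. ] F [-0.01 -0.03 -3.33] w55.4 f25.0
[-0.06 -0.08 -2.8 ]
the job is handed in; nothing more can be done
None
```

I drew the lock out to its end stop and hefted all three pots. The right-well pot is the full one (about 2.9 N against 1.1 N each for the others), and I handed the job in at about 31 s with it held about 135 mm above its well, the lock open and the other two back in their wells.

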